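# Close the sloping terminal box and lock its quarter-turn latch

## Robot

A 7-joint arm with a two-finger parallel gripper is mounted at the origin on a cart in front of the work surface, level with it; the furniture and walls round the work are solid. World frame = base frame: x ahead of the robot, y to its left, z up, the work surface at z = 0. Lengths are in m, angles in rad, forces in N, time in s.
With the tool pointing down it reaches from about 0.4 to 0.875 m from the base axis. Payload 6.5 kg.
Tool frame: the origin (TCP) lies at the very end of the fingers, on their centre line; the grasp point (between the pads) lies 19 mm behind it; z points along the fingers, y is the line along which they close (so a half turn about z gives the same grasp; the last joint's range is limited). The gripper opens to 85 mm and grips with 20 to 120 N. Pads are 22 mm wide; open, the fingers measure 114 mm over their backs; the gripper's body (76 mm by 85 mm) begins 54 mm behind the grasp point. The pads swing forward as they close: fully open they stand 13 mm farther back than shut.
Start: joints at [-0.066, 0.536, -0.004, 1.538, 0.003, 1.067, -0.071], TCP at [0.65, 0, 0.231] pointing down, gripper open.
Joint ranges: [-2.7, 2.7], [-0.37, 2.16], [-1.27, 1.26], [0.24, 2.4], [-1.31, 4.45], [0.19, 1.91], [-2.76, 2.76]. Speed limits (rad/s): [2.39, 2.39, 3.14, 3.14, 3.14, 3.14, 3.14].

## Interface

Orientations are given as a rotation vector (axis times angle).
In Python, from station import robot, viewer gives the robot as it stands. The module is installed in compiled form; this text tells all that it offers.
- The arm moves only by the tool servo_tool, never from a script. Its argument "motion" is a list of rows, each a list of 7 numbers: the turn, a rotation vector about the tool's x, y, z in degrees, then the shift along the tool's x, y, z in mm, then the closure, from 0 (fully open) to 1 (shut). In form: [[wx, wy, wz, dx, dy, dz, jaw], ...]. A call has 1 to 20 rows; each row shifts and turns the commanded pose from where the row before left it, along the tool's axes as they then stand; what a row does not reach is not made up. A row lasts 1/10 s, in which the tool goes at most 50 mm and 8.59 degrees, less where a joint would pass 70% of its speed; a pose out of reach is approached as far as the arm can. A call is refused whole if a number of a shift passes 50 or a number of a turn 8.59, either way. A call with a gripper value outside its range is refused whole. The fingers move at their own pace and stop on an object; "newtons" is the grip in N (left out, the last holds). Time passes only in rows, so rows that do not move let the fingers close. It gives the time, the measured TCP pose, the force, the opening and the grip force at its end, in the units of the state.
- robot.get_state(): the state, without advancing time (a new reading comes with each control period).
- viewer.grab_frame(name): name is "scene" or "side" or "wrist"; returns the picture (400x640x3 uint8, red, green, blue); there is no depth.
- viewer.camera_params(name): a dict with "fx", "fy", "cx", "cy" (pixels), "eye" and "rotation" of the camera in the world; the wrist camera has in their place "hand_eye" (4x4, takes a point from camera to tool coordinates, whose origin is the TCP and whose axes are the flange's). Camera axes: x right, y up, looking along -z (the intrinsics and any distortion apply to the point x, -y, -z); pixel columns grow to the right and rows downward; lengths in m; the calibration is good to about 2 mm. A picture is of the moment at which its call begins: read the wrist's pose just before it. camera_params takes no time and is no camera call.
- robot.job_done(): hands the job in; it is judged then, once.
The state is a dict: "clock": time; "joints": joint angles; "joint_velocities": joint speeds; "joint_efforts": joint torques, N m; "ee_pos": TCP position; "orientation": TCP orientation; "contact_force": force on the tool from outside, world axes, zero at the start; "torque": the same for the moment, N m; "gripper_width": finger opening in m; "grip_force": force on a finger pad.
Only numpy, scipy, OpenCV 4.12 (cv2) and the standard library are available. Lean on these libraries where they do the work, as an engineer would, in place of code of your own. Each camera call takes 0.05 s, during which the arm holds its last target. There are 200 camera calls.

## Task

Close up the terminal box on the bench: lay the loose cover plate flat over the opening in its sloping face, with its lower edge against the ledge. Then turn the black wing handle above it clockwise, a quarter turn, until the latch drops into its locked position with its tongue over the cover, and let go. Do not move the meter box or tip the beaker.

Things in the scene. Friction and masses are not known exactly. Their poses are not given: they have to be found in the camera images.
- seat: Sloping face of the grey wedge-shaped terminal box (fixed; 140 mm wide, 152 deep, 30 high at its front, 118 at its back). It stands sideways, its front and slope towards the robot's left; the face rises at 30 degrees. Origin: middle of the face, on its surface; x up the slope, y along the face (roughly away from the robot), z square out of it. Opening 60 (x) x 86 (y) mm around x = -32, y = 0
- cover_seat (a point): Point on the sloping face where the middle of the cover's underside belongs: x = -32, y = 0 mm in the face's frame. The cover's lower edge then just touches the aluminium ledge, 110 mm long and 10 mm high, that stands on the face below the opening with its upper side at x = -72 mm
- cover: Loose aluminium cover plate, 80 x 110 mm, 7 mm thick, about 0.22 kg, black bar handle across its middle; lies flat on the bench left or right of the box. Same either way round. Origin: middle of its underside; x along its 80 mm side (which goes up the slope), y along its 110 mm side and the handle, z out of the handle side
- cover_handle (a point): Centre of the cover's handle bar, 34 mm above the plate's underside. The bar is 64 mm long (along the cover's y), 12 mm thick (along x) and 16 mm high (26 to 42 mm above the underside), on a leg at each end
- latch_grip (a point): Point on the latch's turning axis (parallel to the face's z), 36 mm out from the face, at x = 50, y = 0 mm in its frame. A black wing handle 66 mm long, 12 mm thick, 19 to 49 mm out from the face, is centred there. Below and parallel to it: a steel tongue 16 mm wide, 10.5 to 15.5 mm out from the face, reaching 55 mm from the axis to one side
- latch_tip (a point): Middle of that end of the wing handle which lies over the tongue: 33 mm from the latch axis, 36 mm out from the face. It shows which way the tongue points
- latch (a joint): Latch angle in rad: 0 with the tongue along the face's -y (to the right seen from in front of it), growing clockwise seen from in front; 1.50 to 1.59 locked, tongue down the slope over the cover. Starts -0.35 to 0.1; stops at -0.45 and 1.59. Friction of about 0.2 N m holds it where left; only beyond about 1.4 the spring-loaded index pin snaps it home and holds it
- pin (a joint): Travel in m of the spring-loaded index pin, in a small block on the face beside the latch (25 to 69 mm from the latch axis along the face's +y, at most 15 mm out from the face); it slides towards the axis, driven by the latch's cam: 0.001 to 0.002 while unlocked, 0.004 when it has dropped in behind the cam and the latch is locked
- meter_box: Black and white instrument, 130 x 105 x 70 mm, standing loose on the other side of the box; origin at the middle of its underside
- beaker: White beaker with a stick in it, 89 mm across and 166 mm high, at the left; origin at the middle of its underside

How it is judged:
On the way, in this order (a step that is already met when the one before it is completed fails the run):
1. the cover lies flat over the opening, before the latch is turned (distance between cover and cover_seat below 0.01 m and angle between the z axis of cover and the z axis of seat, either way round below 0.07 rad and angle between the x axis of cover and the x axis of seat, either way round below 0.12 rad and value of joint latch below 0.7 rad), for 0.2 s.
2. the latch has dropped into its locked position over the cover (value of joint latch above 1.45 rad and value of joint pin above 0.003 m), for 0.2 s.
At the end, for the whole second after the job is handed in: The cover lies at rest over the opening, its middle within 10 mm of its seat, flat on the face within 4 degrees and square within 7 degrees; the latch is home in its detent (angle above 1.45 rad, index pin dropped in by more than 3 mm), its tongue over the cover (all of step 2 and distance between cover and cover_seat below 0.01 m and angle between the z axis of cover and the z axis of seat, either way round below 0.07 rad and angle between the x axis of cover and the x axis of seat, either way round below 0.12 rad and linear speed of cover below 0.02 m/s); the robot touches nothing.
It fails at once if the meter box is moved by more than 30 mm (distance of meter_box from where it was at the start of the episode above 0.03 m).
It fails at once if the beaker is tipped by more than 30 degrees (angle between beaker's own z axis and vertical above 0.52 rad).
It also fails if it takes over 54 s, if anything falls off the work surface, if the arm or the gripper's body presses on something with over 40 N, if the wrist force passes 120 N, or if a joint passes its speed limit or range.

## Working session

There is one attempt and no reset: what is moved stays moved. The work goes in short steps, Python scripts to look and compute and a tool call to move; the robot and the scene stay as the last step left them, time stands still between calls to the robot, and variables do not carry over. Pictures are saved under pics/ and viewed, at most 10 in all, crops included, and the job is handed in when it is done.

Besides the shell and the picture viewer there is one more tool, called after ">>>" in YAML: its name, and indented under it one key for each argument. servo_tool: Moves the arm, as the interface text tells. Its arguments: {"type":"object","properties":{"motion":{"type":"array","items":{"type":"array","items":{"type":"number"}}},"newtons":{"type":"number"}},"required":["motion"]}

```bash
mkdir -p pics; cat > h.py <<'E'
import numpy as np, cv2
from scipy.spatial.transform import Rotation as R
from station import robot, viewer
def grab(n,fn=None):
    s=robot.get_state(); im=viewer.grab_frame(n)
    if fn: cv2.imwrite('pics/'+fn,im[:,:,::-1])
    return im,s
def cam(n,s=None):
    p=viewer.camera_params(n)
    if 'hand_eye' in p:
        T=np.eye(4);T[:3,:3]=R.from_rotvec(s['orientation']).as_matrix();T[:3,3]=s['ee_pos']
        M=T@np.array(p['hand_eye']); return p,M[:3,3],M[:3,:3]
    return p,np.array(p['eye']),np.array(p['rotation'])
def dist(p): 
    for k in p:
        if 'dist' in k and p[k] is not None: return np.array(p[k],float).ravel()
    return np.zeros(5)
def K(p): return np.array([[p['fx'],0,p['cx']],[0,p['fy'],p['cy']],[0,0,1.]])
def ray(n,uv,s=None):
    p,e,Rm=cam(n,s)
    q=cv2.undistortPoints(np.array([[uv]],float),K(p),dist(p))[0,0]
    d=Rm@np.array([q[0],-q[1],-1]); return e,d/np.linalg.norm(d)
def onz(n,uv,z,s=None):
    e,d=ray(n,uv,s); return e+d*(z-e[2])/d[2]
def tri(*rays):
    A=np.zeros((3,3));b=np.zeros(3)
    for e,d in rays: P=np.eye(3)-np.outer(d,d);A+=P;b+=P@e
    x=np.linalg.solve(A,b); return x,[round(1e3*np.linalg.norm((np.eye(3)-np.outer(d,d))@(x-e)),1) for e,d in rays]
def proj(n,X,s=None):
    p,e,Rm=cam(n,s); c=(np.atleast_2d(X)-e)@Rm; c=c*[1,-1,-1]
    return cv2.projectPoints(c,np.zeros(3),np.zeros(3),K(p),dist(p))[0][:,0]
E
python3 - <<'E'
from h import *
for n in('scene','side'):
    grab(n,n+'0.png'); print({k:np.round(v,3).tolist() if not isinstance(v,str) else v for k,v in viewer.camera_params(n).items()})
im,s=grab('wrist','wrist0.png'); print(viewer.camera_params('wrist')); print(s)
a=[cv2.imread(f'pics/{n}0.png') for n in('scene','side')]
E
```

```text
{'fx': 454.975, 'fy': 454.975, 'cx': 313.817, 'cy': 199.004, 'eye': [-0.753, -0.621, 0.934], 'rotation': [0.916, -0.553, -0.984]}
{'fx': 382.52, 'fy': 382.52, 'cx': 314.096, 'cy': 193.219, 'eye': [0.469, -0.919, 0.519], 'rotation': [1.144, 0.026, 0.009]}
{'fx': 343.96462956720353, 'fy': 343.96462956720353, 'cx': 320.8123908168038, 'cy': 197.64315207486635, 'hand_eye': array([[-1.10652757e-03,  9.47040624e-01,  3.21111868e-01,
         8.21621392e-02],
       [ 9.99998853e-01,  1.37995251e-03, -6.23909639e-04,
         1.35872348e-05],
       [-1.03398690e-03,  3.21110809e-01, -9.47041065e-01,
        -1.42784292e-01],
       [ 0.00000000e+00,  0.00000000e+00,  0.00000000e+00,
         1.00000000e+00]])}
{'clock': 0.1, 'joints': array([-0.06620577,  0.53713057, -0.00444218,  1.53875417,  0.00263544,
        1.06729204, -0.07119333]), 'joint_velocities': array([ 5.33403855e-04, -7.63258723e-04, -1.61302615e-03, -1.54157207e-03,
        3.27719079e-05, -4.73148380e-04,  2.86677878e-04]), 'joint_efforts': array([ 3.24486806e-03, -5.84563243e+01,  1.05254464e+00, -2.59778756e+01,
        1.26798821e-02,  4.59515359e-03, -1.40434165e-05]), 'ee_pos': array([ 6.49439472e-01, -1.80433532e-05,  2.30482502e-01]), 'orientation': array([-2.22061211e+00, -2.22084373e+00,  1.90724905e-03]), 'contact_force': array([-0.46852967, -0.07353935,  0.40306254]), 'torque': array([ 0.01130163,  0.00387033, -0.00579281]), 'grip_force': 0.0, 'gripper_width': 0.08498496701593171}
```

View pics/scene0.png

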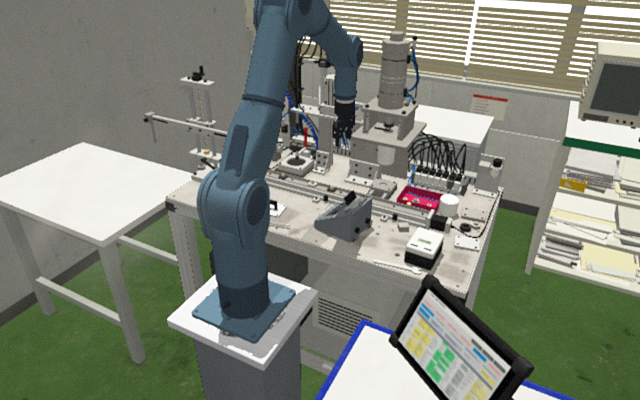

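View pics/side0.png

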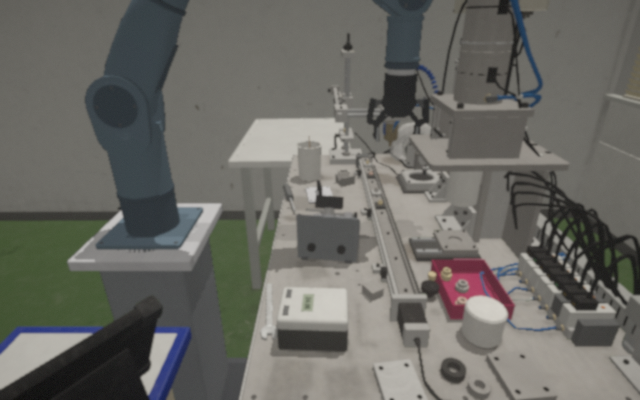

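View pics/wrist0.png

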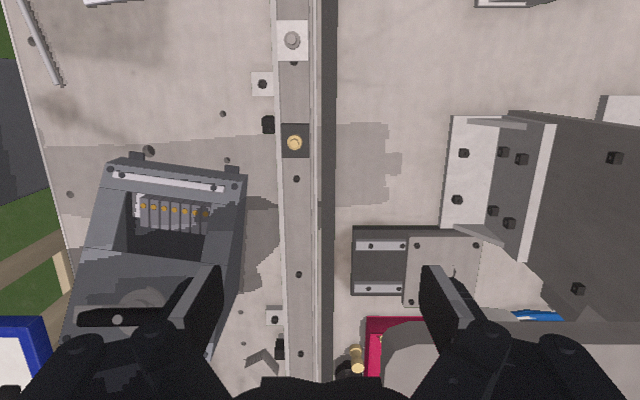

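The scene view shows the box at about (345,215) with the meter box on the right at (425,245). The side view shows the cover with its black handle at about (325,195) behind the box, and the beaker at (309,160). In the wrist view the box face is at (150,240): ledge at (165,180), latch wing at (130,318), cover just visible at (110,2). Next I move the wrist over the cover side.

>>> servo_tool:
  motion:
    - [0, 0, 0, 45, -30, -20, 0]
    - [0, 0, 0, 45, -30, -20, 0]
    - [0, 0, 0, 45, -30, -20, 0]
    - [0, 0, 0, 15, -10, 0, 0]
    - [0, 0, 0, 0, 0, 0, 0]
    - [0, 0, 0, 0, 0, 0, 0]

```text
clock: 0.75
ee_pos: [0.562, 0.1314, 0.2831]
orientation: [2.221, 2.221, -0.001]
contact_force: [-0.8, -0.7, -0.7]
gripper_width: 0.0853
grip_force: 0.0
```

```bash
python3 - <<'E'
from h import *
im,s=grab('wrist','w1.png'); np.save('s1.npy',s,allow_pickle=True); print(s['ee_pos'],s['orientation'],s['clock'])
E
```

```text
[0.56198871 0.1313812  0.28307015] [ 2.22102884e+00  2.22118271e+00 -1.17369447e-03] 0.75
```

View pics/w1.png

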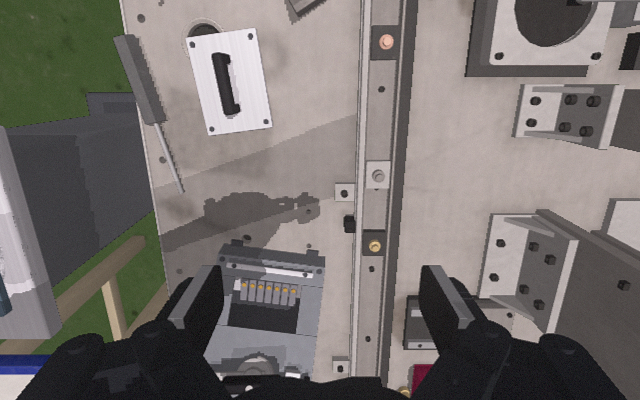

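The view shows the cover plate with corners about (187,37),(256,28),(271,127),(209,135), its handle along the long side, and the box's ledge at (270,262). I make an enlarged composite for exact pixels.

```bash
python3 - <<'E'
from h import *
a=cv2.imread('pics/wrist0.png')[150:345,55:255]; b=cv2.imread('pics/w1.png')[230:400,195:345]
f=lambda i,k:cv2.resize(i,None,fx=k,fy=k,interpolation=cv2.INTER_CUBIC)
c=np.zeros((585,800,3),np.uint8); A=f(a,2);B=f(b,2.6); c[:A.shape[0],:400]=A; c[:B.shape[0],400:400+B.shape[1]]=B
cv2.imwrite('pics/c1.png',c)
im=cv2.imread('pics/w1.png'); s=np.load('s1.npy',allow_pickle=True).item()
m=(im.min(2)>200).astype(np.uint8); m[:, :150]=0; m[160:]=0; m[:,300:]=0
m=cv2.morphologyEx(m,cv2.MORPH_CLOSE,np.ones((3,3)))
cn=max(cv2.findContours(m,0,2)[0],key=cv2.contourArea); r=cv2.minAreaRect(cv2.convexHull(cn))
q=cv2.approxPolyDP(cv2.convexHull(cn),5,True)[:,0]; print(cv2.contourArea(cn),q.tolist())
P=np.array([onz('wrist',u,0.007,s) for u in q.astype(float)]);print(P.round(4)); print(np.linalg.norm(P-np.roll(P,-1,0),axis=1).round(4),P.mean(0))
# handle blob
k=np.zeros(m.shape,np.uint8);cv2.fillConvexPoly(k,q.astype(np.int32),1);k=cv2.erode(k,np.ones((5,5)))
h=((im.max(2)<70)&(k>0)).astype(np.uint8)
hc=max(cv2.findContours(h,0,2)[0],key=cv2.contourArea);hr=cv2.minAreaRect(hc);print(hr)
print(onz('wrist',hr[0],.04,s))
E
```

```text
6573.5 [[254, 28], [271, 126], [208, 134], [186, 38]]
[[0.4889 0.2687 0.007 ]
 [0.5025 0.1622 0.007 ]
 [0.4259 0.1528 0.007 ]
 [0.4127 0.2587 0.007 ]]
[0.1073 0.0772 0.1067 0.0768] [0.45749334 0.21058141 0.007     ]
((225.7041473388672, 83.05017852783203), (62.7674446105957, 16.476701736450195), 78.46537780761719)
[0.46116479 0.21138851 0.04      ]
```

View pics/c1.png

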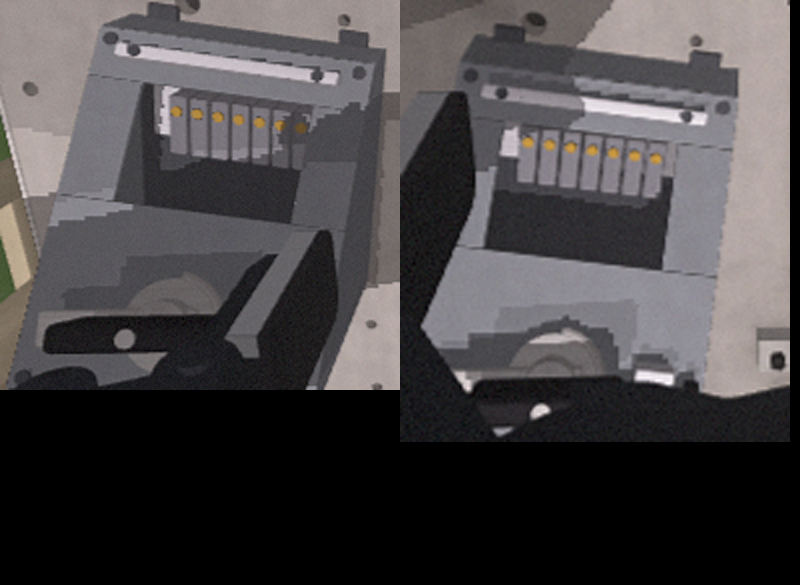

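The crop shows both pairs of screws on the ledge and the face's lower corners, the opening and the wing with a white dot at left crop (124,340) / right crop (540,412). I triangulate these.

```bash
python3 - <<'E'
from h import *
s1=np.load('s1.npy',allow_pickle=True).item()
s0=dict(ee_pos=[6.49439472e-01,-1.80433532e-05,2.30482502e-01],orientation=[-2.22061211,-2.22084373,1.90724905e-03])
A=lambda x,y:(55+x/2,150+y/2); B=lambda x,y:(195+(x-400)/2.6,230+y/2.6)
D=dict(ledgeL=((133,50),(502,93)),ledgeR=((317,75),(686,116)),scrL=((111,38),(471,76)),scrR=((359,73),(723,107)),openR=((293,222),(663,269)),seamR=((345,232),(717,275)),dot=((124,340),(540,412)))
X={}
for k,(a,b) in D.items():
    x,e=tri(ray('wrist',A(*a),s0),ray('wrist',B(*b),s1)); X[k]=x; print(k,x.round(4),e)
v=X['scrR']-X['scrL'];w=X['ledgeR']-X['ledgeL'];print(np.degrees(np.arctan2(v[1],v[0])),np.degrees(np.arctan2(w[1],w[0])),np.linalg.norm(v),np.linalg.norm(w))
E
```

```text
ledgeL [ 0.454  -0.0049  0.0468] [np.float64(0.1), np.float64(0.1)]
ledgeR [ 0.5422 -0.0185  0.0451] [np.float64(0.2), np.float64(0.2)]
scrL [ 0.4363 -0.0022  0.0345] [np.float64(0.3), np.float64(0.3)]
scrR [ 0.5601 -0.0212  0.0325] [np.float64(0.0), np.float64(0.0)]
openR [ 0.5313 -0.0864  0.0718] [np.float64(0.3), np.float64(0.3)]
seamR [ 0.5568 -0.0918  0.0708] [np.float64(0.5), np.float64(0.5)]
dot [ 0.4841 -0.1012  0.1406] [np.float64(0.4), np.float64(0.4)]
-8.729266439601005 -8.77119827588896 0.12518109679109765 0.08922066284133448
```

The geometry checks out: ledge 10.8 mm out at x = -75, the opening's corner at (-2, 44), and the latch axis at (51, 0, 47), for face origin (0.4875,-0.081,0.074) and yaw -8.75°. Next I approach above the cover and look once more.

>>> servo_tool:
  motion:
    - [0, 0, 0, 20, -26, 10, 0]
    - [0, 0, 0, 20, -26, 35, 0]
    - [0, 0, 0, 20, -26, 35, 0]
    - [0, 0, 0, 20, -25, 35, 0.4]
    - [0, 0, -7, 0, 0, 35, 0.4]
    - [0, 0, 0, 0, 0, 0, 0.4]
    - [0, 0, 0, 0, 0, 0, 0.4]
  newtons: 70

```text
clock: 1.5
ee_pos: [0.4601, 0.2105, 0.1334]
orientation: [2.088, 2.347, -0.002]
contact_force: [0.6, -0.3, 1.2]
gripper_width: 0.0511
grip_force: 0.0
```

```bash
python3 - <<'E'
from h import *
s1=np.load('s1.npy',allow_pickle=True).item()
print('beaker',onz('side',(309,181),0),onz('side',(309,143),.15))
im,s=grab('wrist','w2.png'); np.save('s2.npy',s,allow_pickle=True); print(s['ee_pos'],R.from_rotvec(s['orientation']).as_matrix().round(3).tolist(),s['clock'],s['gripper_width'])
print(proj('wrist',[[.4575,.2106,.007],[.459,.211,.042]],s))
E
```

```text
Traceback (most recent call last):
  File "h.py", line 24, in onz
    e,d=ray(n,uv,s); return e+d*(z-e[2])/d[2]
                                         ~^^^
IndexError: invalid index to scalar variable.
```

```bash
sed -i "s/np.array(p\['rotation'\])/R.from_rotvec(p['rotation']).as_matrix()/" h.py; python3 - <<'E'
from h import *
print('beaker',onz('side',(309,181),0),onz('side',(309,143),.15))
im,s=grab('wrist','w2.png'); np.save('s2.npy',s,allow_pickle=True); print(s['ee_pos'],R.from_rotvec(s['orientation']).as_matrix().round(3).tolist(),s['clock'],s['gripper_width'])
print(proj('wrist',[[.4575,.2106,.007],[.459,.211,.042]],s))
E
```

```text
beaker [0.41804773 0.32738341 0.        ] [0.42242263 0.29156359 0.15      ]
[0.46007032 0.21047343 0.13339082] [[-0.116, 0.993, -0.001], [0.993, 0.116, -0.001], [-0.001, -0.001, -1.0]] 1.5 0.05109498051420694
[[317.64752193 186.40346477]
 [319.37842606 200.25168726]]
```

View pics/w2.png

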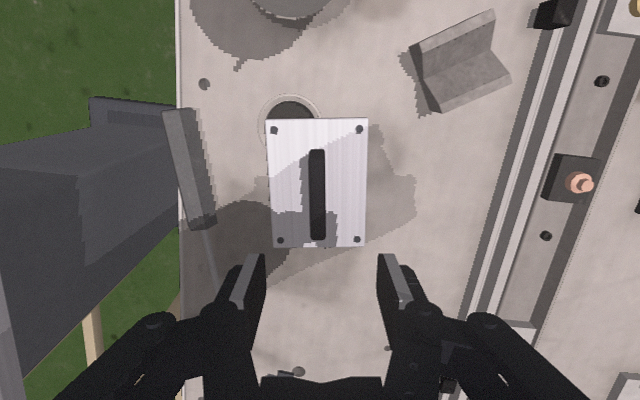

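The cover sits squarely between the fingers: plate columns 266–368, rows 119–246, handle centred at (317,194). The beaker is at the top, (290,5). I compute the offsets.

```bash
python3 - <<'E'
from h import *
s=np.load('s2.npy',allow_pickle=True).item()
for z,uv in ((.007,(266,119)),(.007,(368,118)),(.007,(365,246)),(.007,(273,247)),(.042,(317,150)),(.042,(317,240)),(.0,(290,19)),(.166,(290,19))): print(z,uv,onz('wrist',uv,z,s).round(4))
s1=np.load('s1.npy',allow_pickle=True).item()
print(tri(ray('wrist',(317,195),s),ray('wrist',(225.7,83),s1)))
E
```

```text
0.007 (266, 119) [0.4121 0.2597 0.007 ]
0.007 (368, 118) [0.4897 0.2694 0.007 ]
0.007 (365, 246) [0.5044 0.1616 0.007 ]
0.007 (273, 247) [0.4251 0.1515 0.007 ]
0.042 (317, 150) [0.4532 0.2471 0.042 ]
0.042 (317, 240) [0.4608 0.1794 0.042 ]
0.0 (290, 19) [0.4238 0.3314 0.    ]
0.166 (290, 19) [0.4398 0.3079 0.166 ]
(array([0.45769139, 0.2108938 , 0.02886441]), [np.float64(0.7), np.float64(0.7)])
```

The handle centre is (0.4575, 0.2115) and the beaker's front is at y≈0.33, which leaves room. I descend and grip.

>>> servo_tool:
  motion:
    - [0, 0, 0, 1, -2.5, 38, 0.4]
    - [0, 0, 0, 0, 0, 40, 0.4]
    - [0, 0, 0, 0, 0, 25, 0.4]
    - [0, 0, 0, 0, 0, 14, 0.4]
    - [0, 0, 0, 0, 0, 0, 1]
    - [0, 0, 0, 0, 0, 0, 1]
    - [0, 0, 0, 0, 0, 0, 1]
    - [0, 0, 0, 0, 0, 0, 1]
    - [0, 0, 0, 0, 0, 0, 1]
    - [0, 0, 0, 0, 0, 0, 1]
  newtons: 70

```text
clock: 2.55
ee_pos: [0.4579, 0.2132, 0.0181]
orientation: [2.081, 2.351, 0.005]
contact_force: [-0.4, -0.9, 6.9]
gripper_width: 0.0105
grip_force: 69.5
```

Gripped at 10.5 mm opening. Next I lift and move towards the box.

>>> servo_tool:
  motion:
    - [0, 0, 0, 0, 0, -15, 1]
    - [0, 0, 0, 0, 0, -35, 1]
    - [0, 0, 0, 0, 0, -40, 1]
    - [0, 0, 0, 0, 0, -40, 1]
    - [0, 0, 0, 0, 0, -40, 1]
    - [0, 0, 0, -20, 0, -40, 1]
    - [0, 0, 0, -40, 0, 0, 1]
    - [0, 0, 0, -40, 0, 0, 1]
    - [0, 0, 0, -30, 0, 0, 1]
    - [0, 0, 0, -10, 0, 0, 1]
    - [0, 0, 0, 0, 0, 0, 1]
    - [0, 0, 0, 0, 0, 0, 1]

```text
clock: 3.75
ee_pos: [0.4732, 0.0752, 0.2266]
orientation: [-2.08, -2.354, -0.002]
contact_force: [0.7, -0.0, -2.8]
gripper_width: 0.0104
grip_force: 68.8
```

```bash
cat >> h.py <<'E'
O=np.array([.4875,-.081,.074]); th=np.radians(-8.75)
FX=np.array([np.sin(th)*np.cos(np.pi/6),-np.cos(th)*np.cos(np.pi/6),.5]);FY=np.array([np.cos(th),np.sin(th),0]);FZ=np.cross(FX,FY)
F=np.c_[FX,FY,FZ]
RT=np.c_[-FY,-FX,-FZ]
def face(s): # TCP in face coords mm
    return (F.T@(np.array(s['ee_pos'])-O)*1e3).round(1)
def info(s=None,tgt=None,Rt=RT):
    s=s or robot.get_state(); Rm=R.from_rotvec(s['orientation'])
    print('t',s['clock'],'face',face(s),'turn(tool)deg',np.degrees((Rm.inv()*R.from_matrix(Rt)).as_rotvec()).round(1),'F',F.T@s['contact_force'],'j',s['joints'].round(2),'w',round(s['gripper_width'],4),s['grip_force'])
    if tgt is not None:
        d=O+F@(np.array(tgt)/1e3)-s['ee_pos']; print('shift tool mm',(Rm.as_matrix().T@d*1e3).round(1),'in final tool',(Rt.T@d*1e3).round(1))
E
python3 -c "
from h import *
print(np.linalg.det(RT)); info(tgt=[-30,-2.7,80])"
```

```text
1.0
t 3.75 face [-55.5 -37.9 208.3] turn(tool)deg [ 25.7 -19.4 -72.4] F [-1.49471809  0.73135489 -2.41290339] j [-0.19  0.25 -0.07  1.98  0.02  0.91 -0.15] w 0.0104 68.78741383552551
shift tool mm [-92.6  10.3  98.3] in final tool [-35.2 -25.5 128.3]
```

>>> servo_tool:
  motion:
    - [1.84, -1.39, -5.17, 0, 0, 0, 1]
    - [1.84, -1.39, -5.17, 0, 0, 0, 1]
    - [1.84, -1.39, -5.17, 0, 0, 0, 1]
    - [1.84, -1.39, -5.17, 0, 0, 0, 1]
    - [1.84, -1.39, -5.17, 0, 0, 0, 1]
    - [1.84, -1.39, -5.17, 0, 0, 0, 1]
    - [1.84, -1.39, -5.17, 0, 0, 0, 1]
    - [1.84, -1.39, -5.17, 0, 0, 0, 1]
    - [1.84, -1.39, -5.17, 0, 0, 0, 1]
    - [1.84, -1.39, -5.17, 0, 0, 0, 1]
    - [1.84, -1.39, -5.17, 0, 0, 0, 1]
    - [1.84, -1.39, -5.17, 0, 0, 0, 1]
    - [1.84, -1.39, -5.17, 0, 0, 0, 1]
    - [1.84, -1.39, -5.17, 0, 0, 0, 1]
    - [0, 0, 0, 0, 0, 0, 1]
    - [0, 0, 0, 0, 0, 0, 1]

```text
clock: 5.35
ee_pos: [0.4733, 0.0753, 0.2262]
orientation: [-0.23, -2.988, 0.801]
contact_force: [0.0, -1.1, -2.2]
gripper_width: 0.0104
grip_force: 68.8
```

```bash
python3 -c "
from h import *
info(tgt=[-30,-2.7,80])
im,s=grab('wrist','w3.png'); np.save('s3.npy',s,allow_pickle=True)"
```

```text
t 5.35 face [-55.9 -37.8 207.9] turn(tool)deg [-0.  -0.  -0.1] F [-0.19978324  0.19774289 -2.47835013] j [-0.35  0.45 -0.23  1.83  0.5   1.29  0.59] w 0.0104 68.7859296798706
shift tool mm [-35.2 -25.8 127.9] in final tool [-35.1 -25.9 127.9]
```

View pics/w3.png

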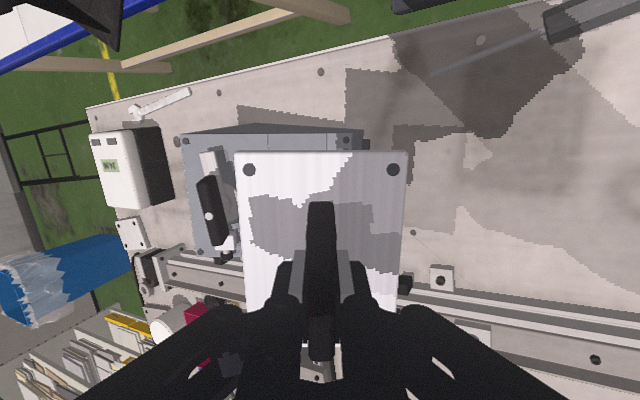

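The view shows the cover square in the gripper (top corners (236,152) and (408,151)), the box behind it, and the wing handle with its dot at (209,216), tilted slightly towards up-slope. I compute the grasp offset and wing angle.

```bash
python3 - <<'E'
from h import *
s=np.load('s3.npy',allow_pickle=True).item()
Rm=R.from_rotvec(s['orientation']).as_matrix()
for uv in((236,152),(408,151)):
    e,d=ray('wrist',uv,s); e=Rm.T@(e-s['ee_pos']);d=Rm.T@d; print('tool',(e+d*(.011-e[2])/d[2]).round(4))
im=cv2.imread('pics/w3.png'); m=((im.max(2)<60)).astype(np.uint8); r=np.zeros_like(m); r[165:256,190:233]=m[165:256,190:233]
c=max(cv2.findContours(r,0,2)[0],key=cv2.contourArea); rr=cv2.minAreaRect(c); b=cv2.boxPoints(rr); print(rr,b.tolist())
def onf(uv,h):
    e,d=ray('wrist',uv,s); e=F.T@(e-O); d=F.T@d; return (e+d*(h/1e3-e[2])/d[2])*1e3
print('dot',onf((209,216),49)); b=b[np.argsort(b[:,1])]; print('ends',onf(b[:2].mean(0),49),onf(b[2:].mean(0),49))
E
```

```text
tool [ 0.0525 -0.0389  0.011 ]
tool [0.0528 0.0386 0.011 ]
((213.058837890625, 210.2353057861328), (69.36518096923828, 19.887920379638672), 75.96376037597656) [[195.00001525878906, 179.0], [214.2941436767578, 174.17648315429688], [231.11766052246094, 241.47061157226562], [211.8235321044922, 246.29412841796875]]
dot [50.14533094 -0.14388327 49.        ]
ends [ 49.97067935 -38.56351344  49.        ] [41.17836567 28.96157691 49.        ]
```

>>> servo_tool:
  motion:
    - [0, 0, 0, -10, -8, 20, 1]
    - [0, 0, 0, -15, -10, 40, 1]
    - [0, 0, 0, -10, -8, 40, 1]
    - [0, 0, 0, 0, 0, 28, 1]
    - [0, 0, 0, 0, 0, 20, 1]
    - [0, 0, 0, 0, 0, 15, 1]
    - [0, 0, 0, 0, 0, 8, 1]
    - [0, 0, 0, 0, 0, 0, 1]
    - [0, 0, 0, 0, 0, 0, 1]

```text
clock: 6.3
ee_pos: [0.4921, -0.0378, 0.092]
orientation: [-0.23, -2.988, 0.803]
contact_force: [0.3, 0.0, -1.9]
gripper_width: 0.0104
grip_force: 68.7
```

```bash
python3 -c "
from h import *
info(tgt=[-30,-2.7,18])"
```

```text
t 6.3 face [-28.6  -2.   37.3] turn(tool)deg [-0.1  0.  -0.1] F [-0.99737651  0.25676272 -1.62307423] j [-0.22  0.62 -0.13  1.95  0.67  0.96  0.58] w 0.0104 68.70086431503296
shift tool mm [ 0.7  1.5 19.3] in final tool [ 0.7  1.4 19.3]
```

>>> servo_tool:
  motion:
    - [0, 0, 0, 0.5, 0.5, 8, 1]
    - [0, 0, 0, 0, 0.5, 6, 1]
    - [0, 0, 0, 0, 0, 3, 1]
    - [0, 0, 0, 0, 0, 1, 1]
    - [0, 0, 0, 0, 0, 1, 1]
    - [0, 0, 0, 0, 0, 0, 1]
    - [0, 0, 0, 0, 0, 0, 1]

```text
clock: 7.0
ee_pos: [0.4897, -0.0468, 0.0749]
orientation: [-0.23, -2.987, 0.804]
contact_force: [-2.4, 3.1, 3.8]
gripper_width: 0.0109
grip_force: 69.7
```

```bash
python3 -c "
from h import *
info(tgt=[-30,-2.7,18])"
```

```text
t 7.0 face [-29.2  -3.1  17.8] turn(tool)deg [-0.1 -0.  -0. ] F [-0.44364708 -2.82993195  4.59623148] j [-0.22  0.65 -0.12  1.97  0.69  0.93  0.56] w 0.0109 69.71873760223389
shift tool mm [-0.4  0.8 -0.2] in final tool [-0.4  0.8 -0.2]
```

Contact at the expected height. I slide gently towards the ledge and release.

>>> servo_tool:
  motion:
    - [0, 0, 0, 0, 1, 0.5, 1]
    - [0, 0, 0, 0, 1, 0, 1]
    - [0, 0, 0, 0, 0.5, 0, 1]
    - [0, 0, 0, 0, 0, 0, 1]
    - [0, 0, 0, 0, 0, 0, 0.75]
    - [0, 0, 0, 0, 0, 0, 0.7]
    - [0, 0, 0, 0, 0, 0, 0.65]
    - [0, 0, 0, 0, 0, 0, 0.65]
    - [0, 0, 0, 0, 0, 0, 0.65]
    - [0, 0, 0, 0, 0, -20, 0.65]
    - [0, 0, 0, 0, 0, -40, 0.65]
    - [0, 0, 0, 0, 0, -40, 0.5]
    - [0, 0, 0, 0, 0, -40, 0.5]
    - [0, 0, 0, 0, 0, 0, 0.5]

```text
clock: 8.4
ee_pos: [0.5037, 0.0285, 0.1976]
orientation: [-0.227, -2.997, 0.798]
contact_force: [0.2, -0.3, -0.2]
gripper_width: 0.0428
grip_force: 0.0
```

```bash
python3 - <<'E'
from h import *
im,s=grab('wrist','w4.png'); np.save('s4.npy',s,allow_pickle=True)
info(s,tgt=[50,0,60])
E
```

```text
t 8.4 face [-34.   -0.7 162.4] turn(tool)deg [ 0.2  0.4 -0. ] F [ 0.14216732  0.29094134 -0.34122251] j [-0.28  0.49 -0.19  1.83  0.55  1.2   0.65] w 0.0428 0.0
shift tool mm [  0.  -84.4 102.1] in final tool [ -0.7 -84.  102.4]
```

View pics/w4.png

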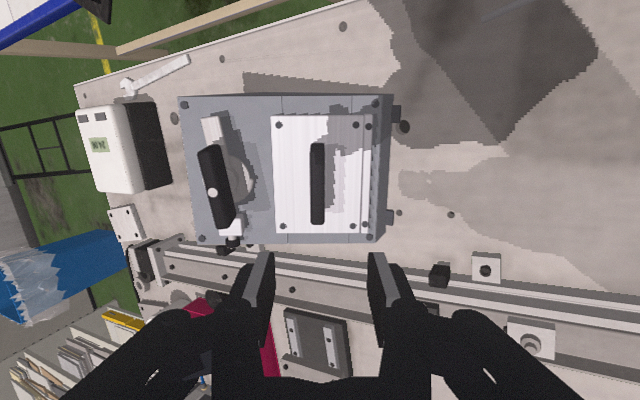

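The cover lies over the opening against the ledge, corners near (272,115),(365,115),(365,240),(275,233). The wing has its dot at (212,192) and leans with its tongue end (top) up-slope. I check the cover's fit and the wing's angle.

```bash
python3 - <<'E'
from h import *
s=np.load('s4.npy',allow_pickle=True).item(); im=cv2.imread('pics/w4.png')
def onf(uv,h):
    e,d=ray('wrist',uv,s); e=F.T@(e-O); d=F.T@d; return ((e+d*(h/1e3-e[2])/d[2])*1e3).round(1)
m=(im.max(2)<60).astype(np.uint8); r=np.zeros_like(m); r[135:240,188:245]=m[135:240,188:245]
n,l,st,ce=cv2.connectedComponentsWithStats(r); i=1+st[1:,4].argmax(); print(st[i])
P=[]
for y in range(158,215,3):
    xs=np.where(l[y]==i)[0]; P.append(onf((xs.min(),y),49)[:2])
P=np.array(P,np.float32); vx,vy,x0,y0=cv2.fitLine(P,cv2.DIST_HUBER,0,.01,.01).ravel(); print('left edge angle',np.degrees(np.arctan2(vx,vy)),x0,y0)
print('dot',onf((212,192),49))
for uv in((272,115),(275,233),(317,143),(317,223)): print(uv,onf(uv,7),onf(uv,42))
for u in ((272,115),(275,233),(362,116),(361,234)): print(im[u[1],u[0]])
row=im[150,255:400].max(1); print([(255+i,int(v)) for i,v in enumerate(row) if i%2==0])
E
```

```text
[ 198  145   38   84 1704]
left edge angle 172.53458 55.52 -9.47
dot [51.  -0.6 49. ]
(272, 115) [  7.  -54.9   7. ] [  2.3 -58.4  42. ]
(275, 233) [ 9.5 54.4  7. ] [ 4.5 38.  42. ]
(317, 143) [-30.8 -31.1   7. ] [-31.1 -37.4  42. ]
(317, 223) [-30.4  44.3   7. ] [-30.7  29.1  42. ]
[146 140 145]
[160 151 153]
[150 147 150]
[149 142 144]
[(255, 142), (257, 155), (259, 158), (261, 156), (263, 159), (265, 163), (267, 160), (269, 159), (271, 146), (273, 241), (275, 239), (277, 240), (279, 235), (281, 239), (283, 238), (285, 238), (287, 238), (289, 237), (291, 236), (293, 239), (295, 237), (297, 237), (299, 240), (301, 238), (303, 236), (305, 235), (307, 235), (309, 226), (311, 45), (313, 53), (315, 53), (317, 51), (319, 57), (321, 53), (323, 44), (325, 127), (327, 128), (329, 129), (331, 129), (333, 129), (335, 166), (337, 184), (339, 201), (341, 127), (343, 125), (345, 154), (347, 159), (349, 155), (351, 160), (353, 157), (355, 154), (357, 139), (359, 227), (361, 234), (363, 137), (365, 169), (367, 211), (369, 235), (371, 131), (373, 139), (375, 140), (377, 158), (379, 139), (381, 94), (383, 93), (385, 94), (387, 94), (389, 88), (391, 189), (393, 188), (395, 186), (397, 188), (399, 185)]
```

The cover is at x≈-31.5, square within about 1°. The wing stands at about -7.5° (-0.13 rad). I move over the latch, aligned to it.

>>> servo_tool:
  motion:
    - [0, 0, 0, 0, -20, 10, 0.5]
    - [0, 0, 0, 0, -34, 32, 0.5]
    - [0, 0, 0, 0, -30, 40, 0.5]
    - [0, 0, -7.5, 0, 0, 18, 0.5]
    - [0, 0, 0, 0, 0, 0, 0.5]
    - [0, 0, 0, 0, 0, 0, 0.5]
  newtons: 100

```text
clock: 9.05
ee_pos: [0.481, -0.0976, 0.1491]
orientation: [-0.039, -2.963, 0.789]
contact_force: [-0.1, 0.0, 0.5]
gripper_width: 0.0429
grip_force: 0.0
```

```bash
python3 -c "
from h import *
info(tgt=[50.5,0,21])"
```

```text
t 9.05 face [52.7 -3.9 56.3] turn(tool)deg [-0.1 -0.2  7.3] F [ 0.25809896 -0.07934417  0.45511905] j [-0.11  0.5  -0.14  1.99  0.67  1.    0.84] w 0.0429 0.0
shift tool mm [-4.2  1.7 35.3] in final tool [-3.9  2.2 35.3]
```

>>> servo_tool:
  motion:
    - [0, 0, 0, -4, 1.7, 0, 0.5]
    - [0, 0, 0, 0, 0, 10, 0.5]
    - [0, 0, 0, 0, 0, 14, 0.5]
    - [0, 0, 0, 0, 0, 8, 0.5]
    - [0, 0, 0, 0, 0, 3, 0.5]
    - [0, 0, 0, 0, 0, 0, 0.5]
    - [0, 0, 0, 0, 0, 0, 1]
    - [0, 0, 0, 0, 0, 0, 1]
    - [0, 0, 0, 0, 0, 0, 1]
    - [0, 0, 0, 0, 0, 0, 1]
    - [0, 0, 0, 0, 0, 0, 1]

```text
clock: 10.15
ee_pos: [0.4835, -0.1129, 0.1186]
orientation: [-0.033, -2.965, 0.79]
contact_force: [-0.3, 1.4, 6.5]
gripper_width: 0.0102
grip_force: 97.9
```

```bash
python3 -c "
from h import *
info(tgt=[50.5,0,21])"
```

```text
t 10.15 face [50.1  0.9 22.6] turn(tool)deg [-0.1  0.   7.5] F [ 2.11324866 -0.54891274  6.25349555] j [-0.1   0.55 -0.12  2.    0.71  0.93  0.81] w 0.0102 97.88759708404541
shift tool mm [ 0.9 -0.3  1.6] in final tool [ 0.9 -0.4  1.6]
```

Gripped the wing on its axis. I turn it clockwise.

>>> servo_tool:
  motion:
    - [0, 0, 3, 0, 0, 0, 1]
    - [0, 0, 5, 0, 0, 0, 1]
    - [0, 0, 5, 0, 0, 0, 1]
    - [0, 0, 5, 0, 0, 0, 1]
    - [0, 0, 5, 0, 0, 0, 1]
    - [0, 0, 5, 0, 0, 0, 1]
    - [0, 0, 5, 0, 0, 0, 1]
    - [0, 0, 5, 0, 0, 0, 1]
    - [0, 0, 5, 0, 0, 0, 1]
    - [0, 0, 5, 0, 0, 0, 1]
    - [0, 0, 5, 0, 0, 0, 1]
    - [0, 0, 5, 0, 0, 0, 1]
    - [0, 0, 5, 0, 0, 0, 1]
    - [0, 0, 5, 0, 0, 0, 1]
    - [0, 0, 5, 0, 0, 0, 1]
    - [0, 0, 4, 0, 0, 0, 1]
    - [0, 0, 0, 0, 0, 0, 1]
    - [0, 0, 0, 0, 0, 0, 1]

```text
clock: 11.95
ee_pos: [0.4827, -0.1138, 0.1192]
orientation: [1.771, 2.172, -0.653]
contact_force: [-1.9, -0.9, 7.2]
gripper_width: 0.01
grip_force: 98.3
```

```bash
python3 -c "
from h import *
info(tgt=[50.5,0,21]); print(robot.get_state()['torque'],robot.get_state()['contact_force'])"
```

```text
t 11.95 face [51.3  0.2 22.6] turn(tool)deg [ -0.2   0.  -69.6] F [ 4.61659288 -1.7034686   5.61574559] j [-0.31  0.55  0.15  2.01  0.57  0.85 -0.41] w 0.01 98.25929403305054
shift tool mm [0.8 0.1 1.6] in final tool [0.2 0.8 1.6]
[-0.10609587  0.25978914 -0.28364399] [-1.86470217 -0.91722421  7.17167478]
```

>>> servo_tool:
  motion:
    - [0, 0, 4, 0, 0, 0, 1]
    - [0, 0, 4, 0, 0, 0, 1]
    - [0, 0, 4, 0, 0, 0, 1]
    - [0, 0, 4, 0, 0, 0, 1]
    - [0, 0, 3, 0, 0, 0, 1]
    - [0, 0, 2, 0, 0, 0, 1]
    - [0, 0, 0, 0, 0, 0, 1]
    - [0, 0, 0, 0, 0, 0, 1]
    - [0, 0, 0, 0, 0, 0, 1]

```text
clock: 12.85
ee_pos: [0.4824, -0.1138, 0.1192]
orientation: [2.092, 1.774, -0.561]
contact_force: [-4.3, 2.3, 13.1]
gripper_width: 0.0101
grip_force: 99.2
```

```bash
python3 -c "
from h import *
info(tgt=[50.5,0,21]); print(FZ@robot.get_state()['torque'])"
```

```text
t 12.85 face [51.4 -0.  22.6] turn(tool)deg [ -0.3   0.1 -90.6] F [ 5.15621174 -4.62780189 12.11734586] j [-0.38  0.56  0.23  2.02  0.52  0.83 -0.73] w 0.0101 99.21697854995728
shift tool mm [0.9 0.  1.6] in final tool [-0.   0.9  1.6]
-0.08382952560174926
```

>>> servo_tool:
  motion:
    - [0, 0, 0, 0, 0, 0, 0.8]
    - [0, 0, 0, 0, 0, 0, 0.7]
    - [0, 0, 0, 0, 0, 0, 0.65]
    - [0, 0, 0, 0, 0, 0, 0.65]
    - [0, 0, 0, 0, 0, 0, 0.65]
    - [0, 0, 0, 0, 0, -15, 0.65]
    - [0, 0, 0, 0, 0, -35, 0.65]
    - [0, 0, 0, 0, 0, -45, 0.5]
    - [0, 0, 0, 0, 0, -45, 0.5]
    - [0, 0, 0, 0, 0, -25, 0.5]
    - [0, 0, 0, 0, 0, 0, 0.5]
    - [0, 0, 0, 0, 0, 0, 0.5]

```text
clock: 14.05
ee_pos: [0.4957, -0.0315, 0.2607]
orientation: [2.091, 1.777, -0.558]
contact_force: [1.1, -0.5, -0.2]
gripper_width: 0.0426
grip_force: 0.0
```

```bash
python3 - <<'E'
from h import *
im,s=grab('wrist','w5.png'); np.save('s5.npy',s,allow_pickle=True); info(s)
f=np.array([[-32,0,42],[50,0,49],[50-33,0,49],[50+33,0,49],[8,55,7],[8,-55,7],[-72,55,7],[-72,-55,7]])/1e3
print(proj('wrist',O+f@F.T,s).round())
E
```

```text
t 14.05 face [ 49.9   0.6 186.7] turn(tool)deg [ -0.1   0.1 -90.5] F [ 0.18683455  1.14704752 -0.36421109] j [-0.49  0.37  0.19  1.86  0.43  1.2  -0.68] w 0.0426 0.0
[[319.  81.]
 [320. 183.]
 [320. 144.]
 [321. 219.]
 [379. 126.]
 [260. 127.]
 [383.  30.]
 [254.  32.]]
```

View pics/w5.png

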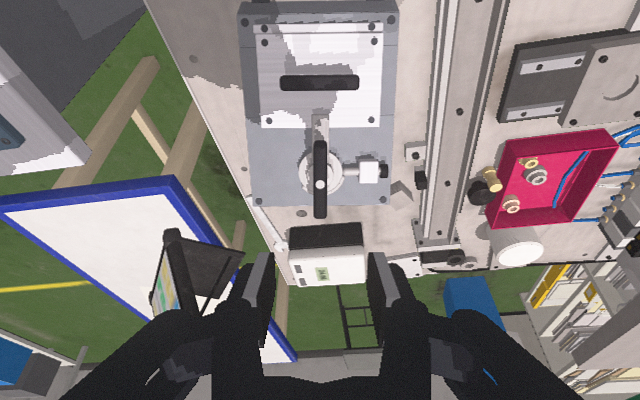

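The picture shows the cover seated, with its upper corners at about (260,123) and (379,126) as predicted. The wing stands straight down the slope at (320,143–219), the tongue is over the cover, and the pin at (355,170) reaches the hub. Handing in.

```bash
python3 -c "
from station import robot
print(robot.job_done())"
```

```text
the job is handed in; nothing more can be done
None
```

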